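Draw a sagging barrel bolt and hold the spray-can cage ajar

ROBOT

A 6-joint arm with a two-finger parallel gripper is mounted at the origin on the work surface. World frame = base frame: x ahead of the robot, y to its left, z up, the work surface at z = 0. Lengths are in m, angles in rad, forces in N, time in s.
With the tool pointing down it reaches from about 0.3 to 0.775 m from the base axis. Payload 14.6 kg.
Tool frame: the origin (TCP) lies on the centre line of the jaws, within the pads' length; the fingertips stand 8 mm ahead of it and the grasp point (between the pads) lies 11 mm behind it; x points along the fingers, y is the direction in which the jaws open and shut, and the axes are right-handed (so a half turn about x gives the same grasp; the last joint's range is limited). The gripper opens to 94 mm and grips with 3 to 60 N. Pads are 16 mm wide; open, the fingers measure 119 mm over their backs; the gripper's body (75 mm by 177 mm) begins 78 mm behind the grasp point.
Start: joints at [-1.318, 0.3, 1.521, -0, 1.321, -0.067], TCP at [0.173, -0.522, 0.213] pointing down, gripper open.
Joint ranges: [-3.03, 3.03], [-0.79, 2.21], [0.23, 2.52], [-1.04, 4.18], [0, 3.07], [-2.55, 2.55]. Speed limits (rad/s): [2.22, 2.22, 2.57, 3.14, 3.14, 3.14].

INTERFACE

Orientations are given as a unit quaternion [x, y, z, w].
In Python, from bench import manip gives the robot as it stands. Calls block until the motion is done:
- manip.move_to(position, orientation): joint-space move of the TCP to a pose.
- manip.move_linear(position, rate=0.15, attitude=None): straight line of the TCP; attitude=None keeps the orientation; rate is the mean speed in m/s.
- manip.move_j(angles): joint-space move.
- manip.command_gripper(opening, force=None): opening from 0.0 (shut) to 1.0 (fully open); force is the grip in N (None keeps the last); returns when the fingers have stopped.
- manip.wait(seconds).
- manip.solve_ik(position, orientation): joint angles nearest the present ones, or None.
- manip.observe(): the state.
- manip.snapshot(name): name is "scene" or "top" or "wrist"; returns a dict with "img" (384x512x3 uint8, blue, green, red), "z_map" (384x512 float32, m along the optical axis (not along the pixel's ray), 0 where there is no reading), "fx", "fy", "cx", "cy" (pixels), "dist_coeffs" ([k1, k2, p1, p2, k3] as OpenCV has them; the pictures are not rectified), "R" (3x3) and "t" (3): a world point X has camera coordinates R X + t. Camera axes: x right, y down, z forward; pixel columns grow to the right and rows downward; lengths in m; the calibration is good to about 2 mm. A picture is of the moment at which its call begins.
A pose or a line that the arm cannot do raises manip.PlanningError and nothing moves.
- manip.close_job(): hands the job in, once; it reports no verdict.
Trained networks look in a picture, given as the dict that the camera call returned (one of the last four; its "shot" number tells which), for a name from the list of things; names that differ only in an ending like _2 or _b are one class to them, and where a whole thing is asked for, a point or a joint stands for the part that bears it (a point fixed in the world has none). Each returns a list of dicts, best first, with "score" (0 to 1); they miss things now and then, are a little off and sometimes report something else, mostly with a low value. They report only what shows in the picture. A call takes as long as a camera call.
- manip.boxes_of(picture, thing): "xyz" ([x, y, z] in m, in the coordinates of the camera as it stood for that picture, good to about 4 mm: the middle of the surface that is visible of it).
The state is a dict: "clock": time; "qpos": joint angles; "qd": joint speeds; "effort": joint torques, N m; "ee_pos": TCP position; "tcp_rot": TCP orientation; "ft_force": force on the tool from outside, world axes, zero at the start; "torque": the same for the moment, N m; "finger_gap": opening from 0.0 (shut) to 1.0 (fully open).
Only numpy, scipy, OpenCV 4.12 (cv2) and the standard library are available. Lean on these libraries where they do the work, as an engineer would, in place of code of your own. Each camera call takes 0.05 s, during which the arm holds its last target.

TASK

Open the gate of the wire spray-can cage for me: its barrel bolt sags and has dropped onto the bent-up lip of the keeper, so lift the bolt by its knob and keep it lifted over the lip while you draw it fully back, without wrenching the keeper. Then pull the gate ajar, about a hand's breadth (10 cm) at the bolt side, and hold it steadily there against its closing spring with the bolt still drawn, finishing while you are still holding it. Leave the other things on the bench alone.

Things in the scene. Friction and masses are not known exactly. Their poses are not given: they have to be found in the camera images.
- knob (a point): grasp point on the bolt's knob, a level stem 12 mm thick, 36 mm long, out of the gate's face, with a 20 mm ball end. On the stem's axis, 38 mm before the gate's face; ball centre 18 mm further out, barrel straps 15 mm nearer the gate; free at both sides and above (cage top, behind the face, is 37 mm higher). Axes turn with the gate: x into the cage, y along the bolt as it is drawn back, z up.
- hinge_axis (a point): point on the gate's upright hinge axis, level with the sagging bolt, in the cage's front face; fixed to the cage. Axes: x from front to back of the cage, y from keeper side to hinge side, z up. The knob stands 240 mm from it along -y while bolted, 196 mm when fully drawn.
- keeper_lip (a point): middle of the top edge of the keeper's bent-up lip. The keeper is a steel staple (14 mm wide, 35 high, 26 deep) round the bolt's nose; the lip, 3 mm thick, stands across its mouth and sits in a notch worn in the bolt's underside, 12 mm long and 5.5 deep; the full-thickness nose beyond it is 16 mm long. Axes as hinge_axis.
- stile_edge (a point): front outer edge of the gate's free (bolt side) stile, half-way up the gate, 274 mm from the hinge axis. The gate is 270 mm wide, 20 mm thick, from 30 to 228 mm above the bench.
- barrel_lift (a joint): height of the bolt with its barrel above its sagging rest, m: 0 sagging (falls back there under its weight, about 3 N), 0.011 at the upper stop. The bolt clears the lip above 0.005; 0.007 to 0.010 is a good lift.
- bolt_draw (a joint): how far the bolt is drawn back, m: starts at 0 to 0.003 (fully shot), 0.044 fully drawn. Not lifted, it catches on the lip at about 0.005; its nose leaves the keeper at 0.024. Slides with 1.5 N of friction and stays where it is left.
- gate_swing (a joint): opening angle of the gate, rad: 0 shut, grows as its bolt side comes out towards the robot's side (clockwise seen from above). A spring shuts it: about 0.4 N m when shut, 0.8 N m at 0.4 rad. A 10 cm gap is 0.37 rad; stop at 1.4.
- gate: timber-framed wire gate with its barrel bolt; origin on the hinge axis at bench height; axes as the cage's while shut, turning with the gate.
- bolt: the steel bolt with its knob, a 16 mm round bar 158 mm long in a sagging barrel on the gate's top rail; its axis is 208 mm above the bench while it sags. Origin as the gate's.
- keeper: the bent steel keeper on the cage's right-hand post; origin as the cage's.
- cage: spray-can cage of timber, plywood and wire, 365 mm wide, 220 mm deep, 245 mm high, fixed to the bench; origin at the bench under the middle of its front face; x to its back, y to its hinge side, z up.
- spray_can: bystander: loose spray can, 65 mm diameter, 175 mm high, to the right of the cage; origin under its middle.
- paint_tin: bystander: paint tin, 102 mm diameter, 113 mm high; origin under its middle.
- screwdriver: bystander: screwdriver lying in front of the cage.
- hammer: bystander: hammer lying on the left.
- wrench: bystander: wrench lying on the right.
- tape_roll: bystander: roll of tape, 90 mm diameter, 25 mm high, lying on the cage's top towards its back.
- screw_box: bystander: small open two-part screw tray, 90 x 70 x 35 mm, to the right in front of the cage.
- mug: bystander: mug, 80 mm diameter, 90 mm high, on the right.

How it is judged:
On the way, in this order (a step that is already met when the one before it is completed fails the run):
1. the bolt is lifted clear of the bent lip while its nose is still in the keeper (value of joint barrel_lift above 0.0042 m and value of joint bolt_draw below 0.02 m), for 0.04 s.
2. the bolt is drawn back out of the keeper with the gate still shut (value of joint bolt_draw above 0.034 m and value of joint gate_swing below 0.2 rad), for 0.04 s.
At the end, for the whole second after the job is handed in: the gate stands 0.24 to 0.56 rad open (a gap of about 65 to 150 mm at the bolt side), still (under 0.06 rad/s), held by the robot (it pushes on the gate or its bolt with over 0.7 N), the bolt drawn at least 30 mm and not propped on the keeper, through the last second (value of joint gate_swing between 0.24 and 0.56 rad and velocity of joint gate_swing between -0.06 and 0.06 rad/s and value of joint bolt_draw above 0.03 m and (contact force between gate and the fingers above 0.7 N or contact force between gate and the arm above 0.7 N) and contact force between bolt and keeper below 0.3 N); the arm keeps its last pose, push and grip.
It fails at once if the keeper is wrenched: the bolt is forced against it with more than 35 N (contact force between bolt and keeper above 35 N).
It fails at once if a bystander is pushed more than 25 mm (distance of any of spray_can, paint_tin, screwdriver, hammer, wrench, tape_roll, screw_box, mug from where it was at the start of the episode above 0.025 m).
It also fails if it takes over 38 s, if anything falls off the work surface, if the arm or the gripper's body presses on something with over 40 N, if the wrist force passes 120 N, or if a joint passes its speed limit or range.

## Working session

There is one attempt and no reset: what is moved stays moved. The work goes in short steps, each a Python script; the robot and the scene stay as the last script left them, time stands still between calls to the robot, and variables do not carry over. Pictures are saved under pics/ and viewed, and the job is handed in when it is done.

```bash
mkdir -p pics; ls
cat > h.py <<'E'
import numpy as np, cv2
from bench import manip as m
def w(pic,p): return np.array(pic["R"]).T@(np.array(p)-np.array(pic["t"]))
def pix(pic,u,v,r=1):
    z=pic["z_map"][v-r:v+r+1,u-r:u+r+1]; z=np.median(z[z>0])
    K=np.array([[pic["fx"],0,pic["cx"]],[0,pic["fy"],pic["cy"]],[0,0,1]])
    n=cv2.undistortPoints(np.array([[[u,v]]],float),K,np.array(pic["dist_coeffs"]))[0,0]
    return w(pic,[n[0]*z,n[1]*z,z])
E
python3 - <<'E'
from h import *
for n in ["scene","top"]:
    p=m.snapshot(n); cv2.imwrite(f"pics/{n}0.png",p["img"])
    np.savez(f"{n}0.npz",**{k:p[k] for k in p})
    for t in ["knob","hinge_axis","keeper_lip","stile_edge","spray_can","cage","gate","screw_box","mug","screwdriver"]:
        try:
            for d in m.boxes_of(p,t)[:2]: print(n,t,round(d["score"],2),w(p,d["xyz"]).round(4))
        except Exception as e: print(t,e)
o=m.observe(); print(o)
E
```

```text
pics
scene knob 0.79 [ 0.6595 -0.0722  0.2181]
scene knob 0.35 [ 0.5872 -0.3028  0.0026]
scene hinge_axis 0.85 [0.768  0.0173 0.2455]
scene keeper_lip 0.53 [ 0.6756 -0.1226  0.2241]
scene stile_edge 0.82 [ 0.6617 -0.0723  0.2167]
scene spray_can 0.73 [0.7388 0.1156 0.2658]
scene spray_can 0.66 [ 0.7348 -0.2242  0.177 ]
scene cage 0.87 [0.7699 0.0163 0.2427]
scene gate 0.63 [ 0.6604 -0.0664  0.213 ]
scene gate 0.26 [ 0.6602 -0.0743  0.2159]
scene screw_box 0.71 [ 5.842e-01 -3.025e-01 -2.000e-04]
scene mug 0.72 [ 0.4481 -0.4051  0.0364]
scene screwdriver 0.76 [ 0.4278 -0.1163  0.0202]
top knob 0.64 [ 0.6656 -0.0716  0.2092]
top hinge_axis 0.89 [0.7474 0.0483 0.244 ]
top keeper_lip 0.68 [ 0.6869 -0.1239  0.2342]
top keeper_lip 0.47 [0.6555 0.0073 0.2095]
top stile_edge 0.91 [0.6572 0.0075 0.2107]
top spray_can 0.6 [ 0.6566 -0.0694  0.2147]
top spray_can 0.32 [ 0.6809 -0.1247  0.2279]
top cage 0.88 [0.7455 0.0452 0.2466]
top gate 0.83 [0.6517 0.0121 0.211 ]
top screw_box 0.8 [ 0.5948 -0.2973  0.0037]
top screw_box 0.72 [0.7448 0.044  0.2422]
top mug 0.89 [ 0.4608 -0.4184  0.0416]
top mug 0.25 [0.747  0.0443 0.2475]
top screwdriver 0.8 [ 0.4326 -0.1124  0.0205]
{'clock': 1.1, 'qpos': array([-1.31762007e+00,  2.99897700e-01,  1.52101270e+00,  5.11604365e-07,
        1.32070039e+00, -6.66184504e-02]), 'qd': array([-0.00011741,  0.00100542, -0.00022459, -0.00086266, -0.00032402,
        0.00131784]), 'effort': array([ 5.60739554e-04, -5.31664360e+01, -3.52912831e+01,  7.09840679e-02,
        2.13444378e-02,  2.11485421e-06]), 'ee_pos': array([ 0.17288836, -0.52210446,  0.21344147]), 'tcp_rot': array([-0.69808625, -0.11258969,  0.6980871 , -0.11257688]), 'ft_force': array([ 0.24990436, -0.01625118, -0.07215936]), 'torque': array([ 0.01306038, -0.00401718, -0.06237185]), 'finger_gap': 1.0012150391027177}
```

View pics/scene0.png

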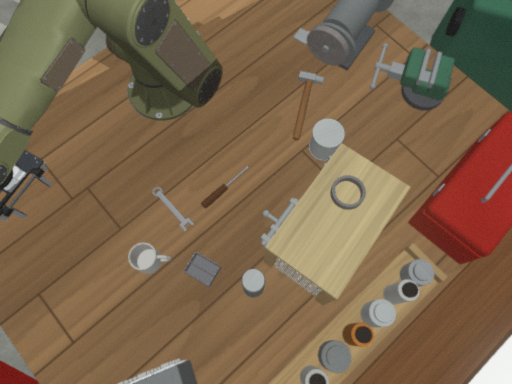

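View pics/top0.png

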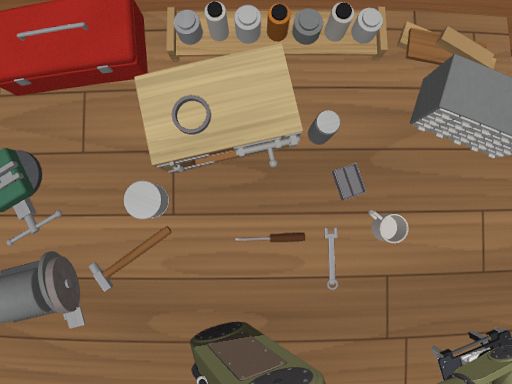

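The scene picture shows the cage at about (340,220), with the bolt on its near face at (280,220). In the top view the knob's ball is at (273,162), the keeper at about (295,140), and the front edge of the cage runs from (150,162) to (300,135). Next I'll fit the cage pose from the depth of its top.

```bash
cat >> h.py <<'E'
def cloud(p):
    K=np.array([[p["fx"],0,p["cx"]],[0,p["fy"],p["cy"]],[0,0,1]])
    v,u=np.mgrid[:384,:512]
    n=cv2.undistortPoints(np.stack([u,v],-1).reshape(-1,1,2).astype(float),K,np.array(p["dist_coeffs"])).reshape(384,512,2)
    z=p["z_map"]; c=np.dstack([n[...,0]*z,n[...,1]*z,z])
    W=(c-np.array(p["t"]))@np.array(p["R"]); W[z<=0]=np.nan
    return W
E
python3 - <<'E'
from h import *
for n in ["scene","top"]:
    p=np.load(n+"0.npz"); W=cloud(p)
    M=(abs(W[...,2]-.245)<.006)&(W[...,0]>.55)&(W[...,0]<.95)&(abs(W[...,1])<.3)
    M=cv2.morphologyEx(M.astype(np.uint8),cv2.MORPH_OPEN,np.ones((5,5)))>0
    P=W[M]; r=cv2.minAreaRect(P[:,:2].astype(np.float32)); print(n,M.sum(),P[:,2].mean(),r); print(cv2.boxPoints(r).round(4))
    im=cv2.resize(p["img"][100:200,140:340] if n=="top" else p["img"][170:270,200:400],None,fx=4,fy=4,interpolation=cv2.INTER_CUBIC); cv2.imwrite(f"pics/{n}z.png",im)
p=np.load("top0.npz");W=cloud(p)
for v in range(136,172,3): print(v,[tuple((W[v,u]*1000).round().astype(int)) if W[v,u,2]>0 else 0 for u in range(262,304,5)])
E
```

```text
scene 10475 0.2454288533548153 ((0.7631211280822754, 0.05498221516609192), (0.22087615728378296, 0.3674960136413574), 12.059165000915527)
[[ 0.6167  0.2116]
 [ 0.6935 -0.1478]
 [ 0.9095 -0.1016]
 [ 0.8327  0.2577]]
top 13245 0.24474321457564896 ((0.7643090486526489, 0.055463746190071106), (0.22313536703586578, 0.3664831519126892), 12.115972518920898)
[[ 0.6168  0.2112]
 [ 0.6937 -0.1471]
 [ 0.9119 -0.1003]
 [ 0.8349  0.258 ]]
136 [(np.int64(683), np.int64(-51), np.int64(246)), (np.int64(683), np.int64(-63), np.int64(246)), (np.int64(682), np.int64(-74), np.int64(246)), (np.int64(683), np.int64(-86), np.int64(245)), (np.int64(685), np.int64(-99), np.int64(231)), (np.int64(684), np.int64(-111), np.int64(233)), (np.int64(685), np.int64(-123), np.int64(231)), (np.int64(688), np.int64(-137), np.int64(214)), (np.int64(724), np.int64(-172), np.int64(1))]
139 [(np.int64(676), np.int64(-51), np.int64(245)), (np.int64(677), np.int64(-63), np.int64(238)), (np.int64(678), np.int64(-75), np.int64(229)), (np.int64(679), np.int64(-87), np.int64(221)), (np.int64(686), np.int64(-102), np.int64(183)),
[... 2195 characters left out ...]
4(2))]
163 [0, (np.int64(646), np.int64(-69), np.int64(1)), (np.int64(622), np.int64(-75), np.int64(215)), 0, (np.int64(645), np.int64(-113), np.int64(2)), 0, (np.int64(645), np.int64(-141), np.int64(4)), 0, (np.int64(645), np.int64(-171), np.int64(0))]
166 [(np.int64(637), np.int64(-54), np.int64(1)), (np.int64(637), np.int64(-69), np.int64(1)), (np.int64(615), np.int64(-75), np.int64(214)), (np.int64(637), np.int64(-98), np.int64(1)), 0, 0, 0, 0, (np.int64(636), np.int64(-171), np.int64(0))]
169 [(np.int64(629), np.int64(-54), np.int64(1)), 0, 0, (np.int64(628), np.int64(-98), np.int64(1)), (np.int64(628), np.int64(-112), np.int64(1)), 0, (np.int64(627), np.int64(-141), np.int64(4)), 0, 0]
```

View pics/topz.png

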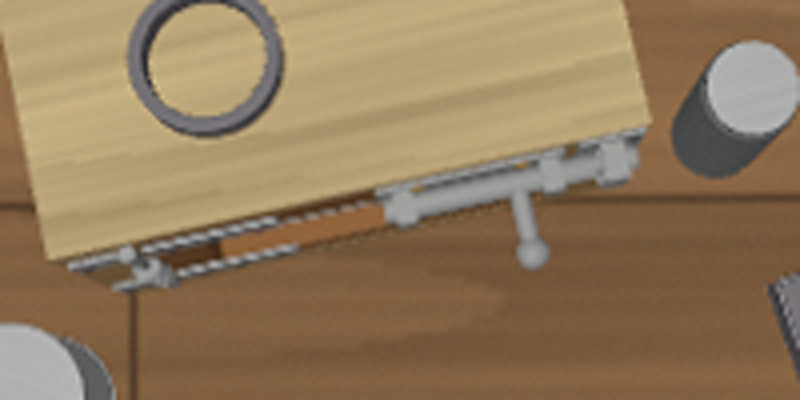

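View pics/scenez.png

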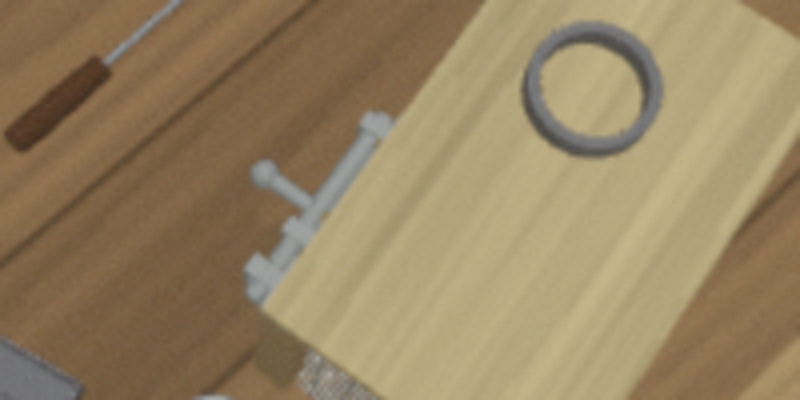

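```bash
cat >> h.py <<'E'
from scipy.spatial.transform import Rotation as Ro
YAW=np.deg2rad(12.1)
def quat(yaw):  # tool x down, tool y along gate y (sign s)
    y=SG*np.array([-np.sin(yaw),np.cos(yaw),0]); x=np.array([0,0,-1.]); z=np.cross(x,y)
    return Ro.from_matrix(np.column_stack([x,y,z])).as_quat()
SG=1
ex=lambda a: np.array([np.cos(a),np.sin(a),0]); ey=lambda a: np.array([-np.sin(a),np.cos(a),0])
E
python3 - <<'E'
import h; from h import *
o=m.observe(); R=Ro.from_quat(o["tcp_rot"]).as_matrix(); print(R.round(2))
K=np.array([.639,-.072,.32])
for s in (1,-1):
    h.SG=s; print(s,[None if (q:=m.solve_ik(K-[.0+d,0,0],quat(a))) is None else q.round(2) for a,d in ((YAW,0),(YAW-.37,.07))])
E
```

```text
[[-0.    0.31 -0.95]
 [ 0.   -0.95 -0.31]
 [-1.   -0.   -0.  ]]
1 [array([-0.17,  0.47,  1.04, -0.  ,  1.63, -1.95]), array([-0.19,  0.3 ,  1.28, -0.  ,  1.56, -1.6 ])]
-1 [array([-0.17,  0.47,  1.04, -0.  ,  1.63,  1.19]), array([-0.19,  0.3 ,  1.28,  0.  ,  1.56,  1.54])]
```

```bash
sed -i 's/^SG=1/SG=-1/' h.py
python3 - <<'E'
from h import *
m.command_gripper(0.5,20)
C=np.array([.655,.032,0])
K=C-.0365*ex(YAW)-.0973*ey(YAW); print(K)
m.move_to([K[0],K[1],.30],quat(YAW))
p=m.snapshot("wrist"); np.savez("wr.npz",**{k:p[k] for k in p}); cv2.imwrite("pics/wr.png",p["img"])
for t in ["knob","keeper_lip","stile_edge"]:
    for d in m.boxes_of(p,t)[:2]: print(t,round(d["score"],2),w(p,d["xyz"]).round(4))
W=cloud(p); M=(W[...,2]>.195)&(W[...,2]<.235)
# cage-frame map of points near knob
D=W-C; xc=D@ex(YAW); yc=D@ey(YAW)
S=M&(xc<-.047)&(xc>-.08); print("ball",S.sum(),xc[S].min(),xc[S].max(),np.median(yc[S]),yc[S].min(),yc[S].max(),W[S][:,2].max())
S=M&(xc<-.028)&(xc>-.044)&(abs(yc+.097)<.03); print("stem",S.sum(),np.median(yc[S]),yc[S].min(),yc[S].max(),W[S][:,2].max())
for a in (-.03,-.034,-.038,-.042):
    T=S&(abs(xc-a)<.002); print(a,np.median(yc[T]),np.percentile(W[T][:,2],95) )
o=m.observe();print(o["clock"],o["ee_pos"],o["finger_gap"],o["ft_force"])
E
```

```text
[ 0.6397068  -0.07078939  0.        ]
knob 0.6 [ 0.659  -0.0715  0.2175]
knob 0.19 [ 0.6612 -0.0673  0.2135]
keeper_lip 0.85 [ 0.6724 -0.1251  0.2288]
keeper_lip 0.61 [ 0.3414 -0.2516  0.0069]
stile_edge 0.97 [ 0.659  -0.0655  0.2125]
ball 397 -0.06259374982642184 -0.047016866647020907 -0.09971230395102791 -0.10935050244168551 -0.09017327524786799 0.2198289892527873
stem 299 -0.09971758205419813 -0.1052300347182506 -0.09422508170225613 0.2161667415319678
-0.03 -0.0997091454259138 0.21497019983118826
-0.034 -0.09971333656978143 0.21532986220285583
-0.038 -0.09972232335874069 0.2151742890111955
-0.042 -0.09972286936004486 0.2152495320003338
4.5 [ 0.63961978 -0.07133917  0.30004791] 0.5032480483473096 [ 0.07841379 -0.02997873  0.9133379 ]
```

View pics/wr.png

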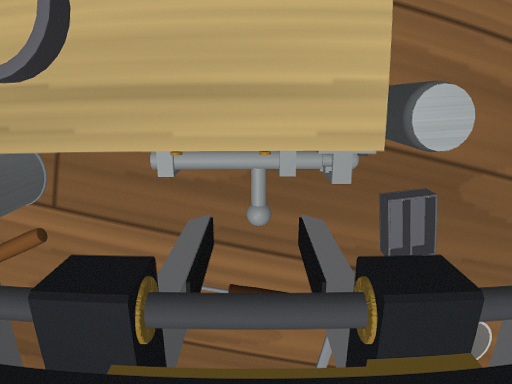

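The wrist view shows the ball at (258,214), the stem above it to (258,168), and the keeper at (342,165). The jaws are square to the bolt. I'll check the ball centre with a sphere fit before descending.

Run:
```python
from h import *
from scipy.optimize import least_squares
p=np.load("wr.npz");W=cloud(p);C=np.array([.655,.032,0])
D=W-C;P=np.dstack([D@ex(YAW),D@ey(YAW),W[...,2]])
S=(P[...,0]<-.049)&(P[...,0]>-.08)&(P[...,2]>.203)
Q=P[S]
f=lambda c:np.linalg.norm(Q-c,axis=1)-.010
r=least_squares(f,[-.056,-.0997,.208],loss="soft_l1",f_scale=.001);print(r.x,np.abs(r.fun).mean())
v=(p["img"][:,:,0]>0)
for x in np.arange(-.012,-.034,-.002):
    T=(abs(P[...,0]-x)<.001)&(abs(P[...,1]+.097)<.07)&(P[...,2]>.195); print(round(x,3),T.sum(), np.percentile(P[T][:,1],[0,50,100]).round(3) if T.any() else "")
```

```text
[-0.05391112 -0.09990052  0.20848531] 0.00037934096237919124
-0.012 7444 [-0.166 -0.097 -0.028]
-0.014 4639 [-0.166 -0.1   -0.027]
-0.016 4018 [-0.166 -0.109 -0.027]
-0.018 3622 [-0.166 -0.102 -0.027]
-0.02 907 [-0.166 -0.065 -0.027]
-0.022 510 [-0.166 -0.073 -0.036]
-0.024 329 [-0.166 -0.104 -0.072]
-0.026 3914 [-0.134 -0.096 -0.062]
-0.028 1094 [-0.133 -0.104 -0.063]
-0.03 545 [-0.123 -0.1   -0.072]
-0.032 473 [-0.123 -0.099 -0.072]
```

Run:
```python
from h import *
C=np.array([.655,.032,0]); K=C-.0352*ex(YAW)-.0998*ey(YAW)
def st(s):
    o=m.observe(); print(s,round(o["clock"],2),o["ee_pos"].round(4),round(o["finger_gap"]*94,1),"f",o["ft_force"].round(2),"t",o["torque"].round(2))
m.move_linear([K[0],K[1],.26],attitude=quat(YAW)); st("hover")
m.move_linear([K[0],K[1],.197],rate=.06); st("down")
m.command_gripper(0.0,15); st("grip")
p=m.snapshot("wrist"); cv2.imwrite("pics/wr2.png",p["img"])
p=m.snapshot("top"); cv2.imwrite("pics/top2.png",cv2.resize(p["img"][90:210,200:340],None,fx=4,fy=4))
```

```text
hover 4.92 [ 0.6415 -0.073   0.2603] 46.7 f [-0.19 -0.4   0.53] t [ 0.03 -0.   -0.01]
down 6.12 [ 0.6417 -0.073   0.1975] 46.9 f [-0.22 -0.93  0.26] t [-0.01  0.01 -0.02]
grip 6.77 [ 0.6415 -0.073   0.197 ] 11.6 f [ 0.2  -0.05  0.43] t [-0.06  0.    0.03]
```

View pics/wr2.png

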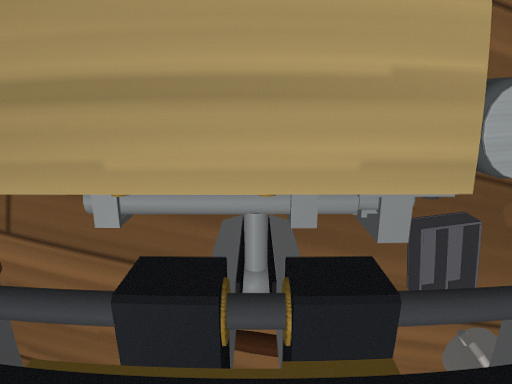

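The stem is gripped at 11.6 mm, between the pads at about (257,240) and centred, with no side force. Now the lift.

```bash
cat >> h.py <<'E'
def st(s):
    o=m.observe(); print(s,round(o["clock"],2),o["ee_pos"].round(4),round(o["finger_gap"]*94,1),"f",o["ft_force"].round(2),"t",o["torque"].round(2)); return o
E
python3 - <<'E'
from h import *
m.command_gripper(0.0,30); o=st("g30"); p0=o["ee_pos"]
m.move_linear(p0+[0,0,.004],rate=.03); st("l4")
m.move_linear([p0[0],p0[1],.1975+.0083],rate=.03); st("l8")
m.wait(.1); st("w")
p=m.snapshot("top"); W=cloud(p); C=np.array([.655,.032,0]);D=W-C;xc=D@ex(YAW);yc=D@ey(YAW)
S=(abs(xc+.058)<.008)&(abs(yc+.1)<.012)&(W[...,2]>.19);print("ball top",np.percentile(W[S][:,2],[50,90,100]) if S.any() else None)
cv2.imwrite("pics/top3.png",cv2.resize(p["img"][90:210,200:340],None,fx=4,fy=4))
p=m.snapshot("wrist"); cv2.imwrite("pics/wr3.png",p["img"])
W=cloud(p);D=W-C;xc=D@ex(YAW);yc=D@ey(YAW)
for y in (-.12,-.09,-.075,-.06):
    S=(abs(xc+.018)<.012)&(abs(yc-y)<.003)&(W[...,2]>.19)&(W[...,2]<.24); print(y,np.percentile(W[S][:,2],[50,95]) if S.any() else None)
q=np.load("wr.npz");W=cloud(q);D=W-C;xc=D@ex(YAW);yc=D@ey(YAW)
for y in (-.12,-.09,-.075,-.06):
    S=(abs(xc+.018)<.012)&(abs(yc-y)<.003)&(W[...,2]>.19)&(W[...,2]<.24); print("before",y,np.percentile(W[S][:,2],[50,95]) if S.any() else None)
E
```

```text
g30 7.08 [ 0.6415 -0.073   0.197 ] 10.8 f [-0.41 -0.48 -0.01] t [-0.1  -0.04  0.01]
l4 7.37 [ 0.6415 -0.073   0.201 ] 11.1 f [ 0.11 -0.52 -3.99] t [-0.07 -0.09 -0.01]
l8 7.67 [ 0.6415 -0.073   0.206 ] 11.0 f [ 0.38  0.2  -3.48] t [-0.04 -0.01  0.04]
w 7.78 [ 0.6415 -0.073   0.2058] 11.0 f [ 0.46 -0.24 -3.61] t [-0.07 -0.04  0.05]
ball top [0.49658934 0.50135422 0.50495698]
-0.12 [0.22919524 0.23013789]
-0.09 [0.22436563 0.23759555]
-0.075 [0.22446178 0.22581816]
-0.06 [0.22432542 0.22576853]
before -0.12 [0.22067768 0.22150597]
before -0.09 [0.21562298 0.2171631 ]
before -0.075 [0.21568042 0.2171807 ]
before -0.06 [0.21565574 0.2171068 ]
```

View pics/wr3.png

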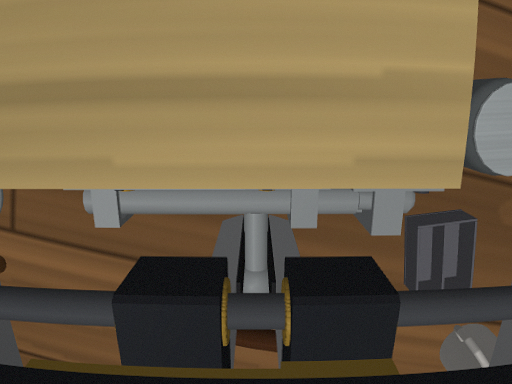

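The bolt rose by 8.7 mm (bar top from 0.2157 to 0.2244), with its 3.6 N weight on the tool. Next I draw it back in steps, watching the force.

Run:
```python
from h import *
p0=m.observe()["ee_pos"].copy(); p0[2]=.2058
for d in (.004,.008,.016,.026,.034,.039):
    m.move_linear(p0+d*ey(YAW),rate=.05); o=st(d); f=o["ft_force"]; print("  along",round(f@ey(YAW),2),"norm",round(f@ex(YAW),2))
    if abs(f@ey(YAW))>10: print("STOP");break
p=m.snapshot("wrist"); cv2.imwrite("pics/wr4.png",p["img"])
```

```text
0.004 8.12 [ 0.6405 -0.0686  0.2057] 11.2 f [-0.01  1.92 -4.42] t [0.23 0.01 0.02]
  along 1.88 norm 0.39
0.008 8.38 [ 0.6397 -0.0647  0.2058] 10.8 f [-0.25  1.28 -4.17] t [ 0.27  0.07 -0.04]
  along 1.3 norm 0.03
0.016 8.68 [ 0.638  -0.0567  0.2058] 10.9 f [ 0.28  0.62 -4.14] t [ 0.26  0.1  -0.03]
  along 0.55 norm 0.4
0.026 9.03 [ 0.6359 -0.047   0.2058] 11.0 f [-0.72  1.58 -3.16] t [0.29 0.15 0.02]
  along 1.7 norm -0.38
0.034 9.34 [ 0.6343 -0.0392  0.2058] 10.7 f [-0.37  1.56 -3.17] t [0.31 0.06 0.02]
  along 1.61 norm -0.03
0.039 9.59 [ 0.6332 -0.0344  0.2058] 11.0 f [ 0.13  2.12 -3.15] t [ 0.3   0.11 -0.04]
  along 2.04 norm 0.57
```

View pics/wr4.png

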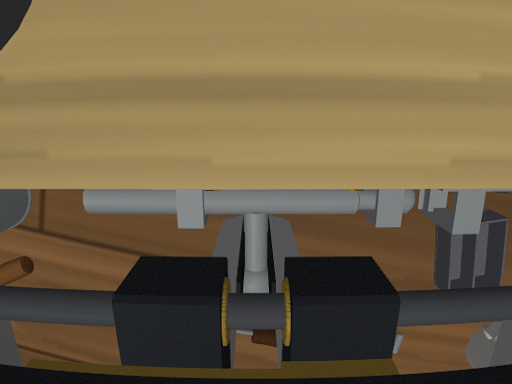

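The nose at (410,200) is well clear of the keeper at (450,195), and the draw force stayed near friction, under 2.1 N. Now I'll find the end stop gently, then swing the gate along its arc.

Run:
```python
from h import *
for i in range(3):
    p0=m.observe()["ee_pos"].copy(); p0[2]=.2058
    m.move_linear(p0+.0012*ey(YAW),rate=.02); o=st(i); a=o["ft_force"]@ey(YAW); print(a)
    if a>5: break
C=np.array([.655,.032,0]); P=o["ee_pos"]-C
print("yc",P@ey(YAW),"xc",P@ex(YAW))
```

```text
0 9.89 [ 0.633  -0.0334  0.2058] 11.0 f [-0.18 -0.35 -3.51] t [0.03 0.07 0.01]
-0.30866846173979484
1 10.14 [ 0.6327 -0.0323  0.2058] 11.2 f [ 0.22 -1.23 -4.42] t [-0.11  0.01  0.02]
-1.2503186296821163
2 10.39 [ 0.6324 -0.031   0.2058] 11.0 f [-0.2  -0.36 -3.52] t [-0.09  0.06  0.04]
-0.3120431560378796
yc -0.05689572628436789 xc -0.035281517863454404
```

Run:
```python
from h import *
C=np.array([.655,.032,0]); H=C+.0021*ex(YAW)+.140*ey(YAW)
o=m.observe(); r=o["ee_pos"]-H; r[2]=0
for th in np.arange(.05,.391,.0675):
    R=Ro.from_euler("z",-th).as_matrix()
    t=H+R@r; t[2]=.2055
    m.move_linear(t,rate=.05,attitude=quat(YAW-th)); o=st(round(th,3)); f=o["ft_force"]; a=YAW-th
    print("   fx",round(f@ex(a),2),"fy",round(f@ey(a),2))
    if np.hypot(f[0],f[1])>25: print("STOP");break
for n in ("top","wrist","scene"):
    p=m.snapshot(n); cv2.imwrite(f"pics/{n}5.png",cv2.resize(p["img"][90:210,120:340],None,fx=3.6,fy=3.6) if n=="top" else p["img"]); np.savez(f"{n}5.npz",**{k:p[k] for k in p})
```

```text
0.05 10.74 [ 0.6226 -0.031   0.2058] 10.9 f [ 1.71 -0.45 -3.12] t [-0.09 -0.35  0.04]
   fx 1.62 fy -0.72
0.118 11.16 [ 0.6092 -0.0302  0.2057] 11.0 f [ 1.37  0.46 -3.36] t [-0.08 -0.36  0.01]
   fx 1.4 fy 0.33
0.185 11.57 [ 0.5958 -0.0285  0.2056] 10.9 f [ 3.69 -1.17 -3.57] t [-0.1  -0.46  0.01]
   fx 3.66 fy -1.26
0.252 11.99 [ 0.5825 -0.0259  0.2056] 11.1 f [ 2.69 -1.56 -3.95] t [-0.21 -0.54  0.07]
   fx 2.75 fy -1.44
0.32 12.41 [ 0.5695 -0.0225  0.2057] 10.8 f [ 2.9  -1.7  -3.31] t [-0.35 -0.53  0.03]
   fx 3.07 fy -1.37
0.388 12.82 [ 0.5567 -0.0182  0.2056] 11.0 f [ 3.   -3.4  -2.73] t [-0.58 -0.55  0.02]
   fx 3.55 fy -2.82
```

View pics/wrist5.png

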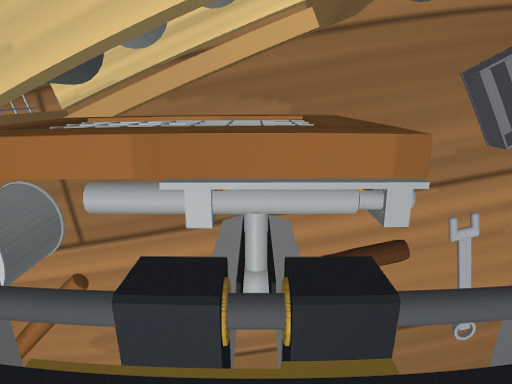

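View pics/top5.png

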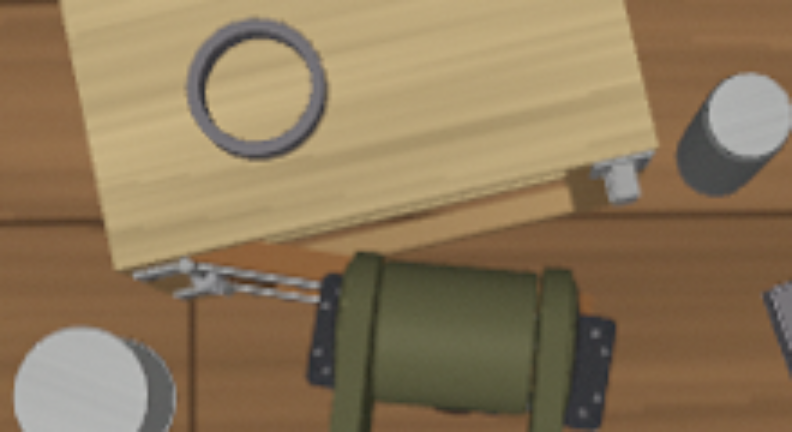

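View pics/scene5.png

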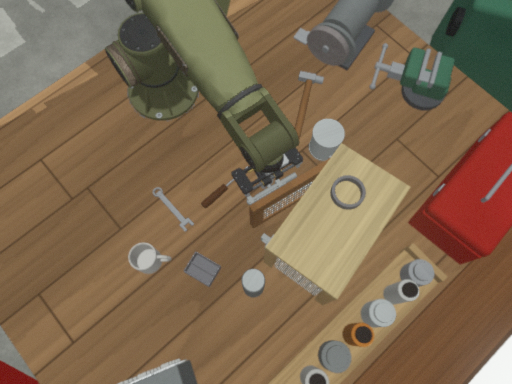

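The gate is ajar and stands square to the gripper. The bolt nose is about (410,200), still drawn. I'll check the angle and steadiness.

Run:
```python
from h import *
m.wait(.6)
p=m.snapshot("wrist"); W=cloud(p); img=p["img"]
def ang(pts):
    vx,vy,*_=cv2.fitLine(pts[:,:2].astype(np.float32),cv2.DIST_HUBER,0,.01,.01).ravel(); return np.arctan(-vx/vy)
S=np.zeros(W.shape[:2],bool); S[130:182,60:420]=True; S&=(abs(W[...,2]-.228)<.004)
e=[]
for u in range(80,410,5):
    c=np.where(S[:,u])[0]
    if len(c): e.append(W[c.max(),u])
a=ang(np.array(e)); print(len(e),"gate yaw",a,"swing",YAW-a)
for i in range(4): st(i); m.wait(.2)
p=m.snapshot("top"); 
for t in ("spray_can","paint_tin","screwdriver","tape_roll","screw_box","mug","hammer","wrench"):
    d=m.boxes_of(p,t)[:1]; print(t,[(round(x["score"],2),w(p,x["xyz"]).round(3)) for x in d])
```

```text
66 gate yaw -0.17707212 swing 0.38825696218437566
0 13.62 [ 0.5564 -0.018   0.2054] 10.7 f [ 3.27 -3.5  -3.19] t [-0.71 -0.55 -0.02]
1 13.82 [ 0.5564 -0.018   0.2055] 11.4 f [ 3.07 -4.18 -3.56] t [-0.68 -0.51 -0.02]
2 14.03 [ 0.5564 -0.018   0.2055] 11.0 f [ 2.77 -4.85 -3.74] t [-0.67 -0.52 -0.03]
3 14.22 [ 0.5564 -0.018   0.2055] 11.2 f [ 2.99 -4.43 -3.6 ] t [-0.76 -0.49 -0.04]
spray_can [(0.34, array([0.624, 0.109, 0.228]))]
paint_tin [(0.82, array([0.542, 0.259, 0.115]))]
screwdriver [(0.62, array([ 0.433, -0.127,  0.021]))]
tape_roll [(0.85, array([0.735, 0.115, 0.27 ]))]
screw_box [(0.84, array([ 0.593, -0.3  ,  0.005]))]
mug [(0.68, array([ 0.459, -0.416,  0.04 ]))]
hammer [(0.94, array([0.366, 0.348, 0.027]))]
wrench [(0.77, array([ 0.382, -0.251,  0.008]))]
```

```bash
python3 -c "
from h import *
print(m.close_job())"
```

```text
the job is handed in; nothing more can be done
None
```

The gate is open and held, and I handed the job in while the robot was still gripping the knob. I lifted the bolt about 8.7 mm and drew it back about 43 mm clear of the keeper. Then I swung the gate along its arc and kept it there.

**Last checks:**
- **Gate:** the wrist depth image gives 0.388 rad open, about 10.5 cm at the bolt side. The tool position stayed steady to about 0.1 mm over the last 0.6 s.
- **Hold:** the sideways force at the tool was 4–6 N. The bolt's weight, about 3.5 N, was still on the gripper.
- **Bolt:** in the wrist picture after the swing the bolt was still drawn. The largest measured force while drawing was about 2 N along the bolt, so there was no sign of it catching on the keeper. I never felt the end stop, so whether it reached the full 44 mm is not confirmed.
- **Other things on the bench:** the networks found the screw box and mug within 5 mm of where they started. The paint tin, tape roll, hammer and wrench were only compared by eye, and look unmoved.

**Disagreements:**
- The network's screwdriver position shifted by 15 mm, probably because the arm partly hid it. The scene picture shows it in place.
- The final spray can detection was wrong: it reported a point on the cage, with a low score of 0.34. The pictures show the can standing where it was.

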